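# Clamp the check source in its shielded case

## Task

Put the yellow-capped source pot upright into the round well of the open shielded case, then lower the heavy lid under control, never letting it drop or slam. Press the lid down on the pot until you feel the spring bottom out and the handle go solid under a firm push of about 15 N, no harder or the pot is crushed, then let go with the lid down. Leave the other pots and desk things where they are.

Things in the scene. Friction and masses are not known exactly. Their poses are not given: they have to be found in the camera images.
- pot_yellow_mid (a point): Centre (half-way up) of the source pot to put away: an upright lead-grey cylinder 48 mm across and 50 mm tall, foot bevelled 3 mm, carrying a yellow round grip cap 28 mm across and 28 mm tall on top; 78 mm tall in all, so this point is 39 mm above its underside and the cap's middle is 25 mm above this point. 0.3 kg. z up along the pot.
- pot_blue_mid (a point): Centre (half-way up) of a like pot with a blue cap; stays where it is.
- pot_white_mid (a point): Centre (half-way up) of a like pot with a white cap; stays where it is.
- case: Fixed grey open-topped case, 190 (x) x 220 (y) x 90 mm high, walls 8 mm, with a blue insert whose top is 50 mm above the desk; origin at the centre of its underside. The lid bears on the pot and need not reach the rim. x points from its front (towards the robot) to its hinge side, y along the hinge.
- well (a point): Centre of the well, at the top of its brass spring plunger unpressed, 22 mm above the case's underside. Round hole 52 mm across in the blue insert, mouth 28 mm above this point, bevelled; on the case's centre line, 135 mm in front of the hinge. The plunger holds a pot unsunk, its cap 10 mm above the rim; under the lid it gives (7 N rising to 16 N) until the pot's foot meets a rigid seat.
- hinge (a point): Middle of the lid's hinge line, at the top of the case's far (+x) rim, 90 mm above the desk; y along the hinge. Fixed with the case.
- handle (a point): Middle of the lid's steel bar handle, 12 mm thick, 120 mm long, parallel to the hinge, 43 mm beyond the lid's free edge on a rod at each end, clear air between bar and lid. 235 mm from the hinge line along the lid and 10 mm out from the lid's underside plane; moves with the lid. x points along the lid to the hinge, z is its outward normal.
- lid (a joint): Lid angle, rad: 0 level, about 1.4 open. Yellow plate 194 x 228 x 20 mm, about 1.7 kg (varies). Hinge friction (1 Nm) holds it near upright; below about 1 rad it falls unless held back. Touches the pot's cap at 0.074; the pot bottoms 3 to 10 mm lower, so at 0 to 0.055, different each time: find it by feel. 15 N down on the handle seats it; 7 is too little, 30 crushes. Friction keeps it shut.
- mouse_at (a point): Black computer mouse, 105 x 62 mm, 34 mm high, on the desk; stays where it is. Point on its underside.
- gel_at (a point): Clear gel bottle 56 mm across, 150 mm tall; stays where it is. Point on its underside.
- pen_cup_at (a point): Blue pen cup 72 mm across, 95 mm tall with pens to 150 mm; stays where it is. Point on its underside.
Mind the look-alikes: they are no part of the job. What is shaped like the part that bears pot_yellow_mid but red is not meant.

How it is judged:
On the way, in this order (a step that is already met when the one before it is completed fails the run):
1. the yellow-capped pot stands upright in the well, let go, with the lid still up (horizontal distance between pot_yellow_mid and well below 0.005 m and z of pot_yellow_mid in the frame of well below 0.042 m and angle between pot_yellow_mid's own z axis and vertical below 0.1 rad and contact force between the fingers and pot_yellow below 0.1 N and value of joint lid above 1 rad), for 0.2 s.
2. the lid presses the pot firmly onto its seat, with 20 N or more (some 8 N or more at the handle) (contact force between lid and pot_yellow above 20 N and value of joint lid below 0.062 rad), for 0.15 s.
At the end, for the whole second after the job is handed in: The lid is down (within 0.062 rad of level), at rest and still bearing on the yellow-capped pot (2 N or more), which stands upright in the well (within 5 mm of its centre) (value of joint lid below 0.062 rad and velocity of joint lid between -0.05 and 0.05 rad/s and contact force between lid and pot_yellow above 2 N and horizontal distance between pot_yellow_mid and well below 0.005 m and angle between pot_yellow_mid's own z axis and vertical below 0.1 rad); the robot touches nothing.
It fails at once if the lid slams: it closes faster than 0.7 rad/s while below 0.35 rad (value of joint lid below 0.35 rad and velocity of joint lid below -0.7 rad/s).
It fails at once if the pot is crushed: the lid presses on it with more than 65 N (some 30 N at the handle) (contact force between lid and pot_yellow above 65 N).
It fails at once if another pot is moved by more than 20 mm or tipped (distance of any of pot_blue_mid, pot_white_mid from where it was at the start of the episode above 0.02 m or angle between any of pot_blue_mid, pot_white_mid's own z axis and vertical above 0.4 rad).
It fails at once if the mouse, gel bottle or pen cup is moved by more than 30 mm (distance of any of mouse_at, gel_at, pen_cup_at from where it was at the start of the episode above 0.03 m).
It also fails if it takes over 67 s, if anything falls off the work surface, if the arm or the gripper's body presses on something with over 40 N, if the wrist force passes 120 N, or if a joint passes its speed limit or range.

## Robot

A 7-joint arm with a two-finger parallel gripper is mounted at the origin on the work surface. World frame = base frame: x ahead of the robot, y to its left, z up, the work surface at z = 0. Lengths are in m, angles in rad, forces in N, time in s.
With the tool pointing down it reaches from about 0.425 to 0.95 m from the base axis. Payload 16.7 kg.
Tool frame: the origin (TCP) lies at the very end of the fingers, on their centre line; the grasp point (between the pads) lies 19 mm behind it (tcp_to_grasp is the distance from the TCP to the grasp point, in m); z points along the fingers, y is the line along which they close (so a half turn about z gives the same grasp; the last joint's range is limited). The gripper opens to 94 mm and grips with 3 to 60 N. Pads are 16 mm wide; open, the fingers measure 119 mm over their backs; the gripper's body (75 mm by 177 mm) begins 78 mm behind the grasp point.
Start: joints at [1.097, 0.426, 0.074, 1.606, -0.034, 1.111, -0.067], TCP at [0.215, -0.64, 0.205] pointing down, gripper open.
Joint ranges: [-2.85, 2.85], [-0.5, 2.14], [-1.23, 1.37], [0.21, 2.46], [-1.02, 4.16], [0.16, 2.05], [-2.73, 2.73]. Speed limits (rad/s): [1.89, 1.89, 2.39, 2.39, 3.01, 3.01, 3.01].

## Interface

Orientations are given as a 3x3 rotation matrix whose columns are the frame's x, y, z axes.
In Python, from rig import movep, move_straight, movej, command_gripper, pause, inverse_kinematics, sense, camera, Unreachable, hand_in, tcp_to_grasp gives the robot as it stands. The module is installed in compiled form; this text tells all that it offers. Calls block until the motion is done:
- movep(position, orientation): joint-space move of the TCP to a pose.
- move_straight(position, vel=0.15, ori=None): straight line of the TCP; ori=None keeps the orientation; vel is the mean speed in m/s.
- movej(angles): joint-space move.
- command_gripper(opening, grip_force=None): finger opening in m; grip_force is the grip in N (None keeps the last); returns when the fingers have stopped.
- pause(seconds).
- inverse_kinematics(position, orientation): joint angles nearest the present ones, or None.
- sense(): the state.
- camera(name): name is "scene" or "top" or "wrist"; returns a dict with "img" (480x640x3 uint8, red, green, blue), "fx", "fy", "cx", "cy" (pixels), "R" (3x3) and "t" (3): a world point X has camera coordinates R X + t. Camera axes: x right, y down, z forward; pixel columns grow to the right and rows downward; lengths in m; the calibration is good to about 2 mm. A picture is of the moment at which its call begins. There is no depth.
A pose or a line that the arm cannot do raises Unreachable and nothing moves.
- hand_in(): hands the job in; it is judged then, once.
The state is a dict: "time": time; "joints": joint angles; "joint_vel": joint speeds; "joint_torque": joint torques, N m; "tcp_pos": TCP position; "ee_rot": TCP orientation; "ft_force": force on the tool from outside, world axes, zero at the start; "torque": the same for the moment, N m; "gripper_width": finger opening in m; "finger_force": force on a finger pad.
Only numpy, scipy, OpenCV 4.12 (cv2) and the standard library are available. Lean on these libraries where they do the work, as an engineer would, in place of code of your own. Each camera call takes 0.05 s, during which the arm holds its last target. There are 200 camera calls.

## Working session

There is one attempt and no reset: what is moved stays moved. The work goes in short steps, each a Python script; the robot and the scene stay as the last script left them, time stands still between calls to the robot, and variables do not carry over. Pictures are saved under pics/ and viewed, at most 10 in all, crops included, and the job is handed in when it is done.

```bash
mkdir -p pics; python3 - <<'E'
from rig import *
import cv2,numpy as np,pickle
d={}
for n in("scene","top","wrist"):
    c=camera(n);d[n]=c;cv2.imwrite(f"pics/{n}0.png",c["img"][:,:,::-1]);print(n,c["fx"],c["cx"],c["cy"],(-c["R"].T@c["t"]).round(3),c["R"][2].round(2))
pickle.dump(d,open("c0.pkl","wb"))
s=sense();print(s["time"],s["ft_force"],s["tcp_pos"],s["ee_rot"],tcp_to_grasp)
E
```

```text
scene 560.407930417594 320.45934638656274 243.5786539304934 [ 1.084 -0.234  0.949] [-0.5   0.26 -0.82]
top 519.9134803296068 318.748633393702 230.09137867462223 [0.394 0.055 1.247] [ 0.13 -0.03 -0.99]
wrist 417.5299702464231 319.9632088710856 232.28517876550424 [ 0.292 -0.612  0.384] [-0.26 -0.09 -0.96]
0.15 [-0.10173235  0.01113911  0.82823043] [ 0.21458737 -0.63962706  0.20493402] [[ 9.48061080e-01  3.18088078e-01 -4.04842399e-04]
 [ 3.18088321e-01 -9.48060652e-01  9.06015428e-04]
 [-9.56224423e-05 -9.87733604e-04 -9.99999508e-01]] 0.0188
```

View pics/scene0.png

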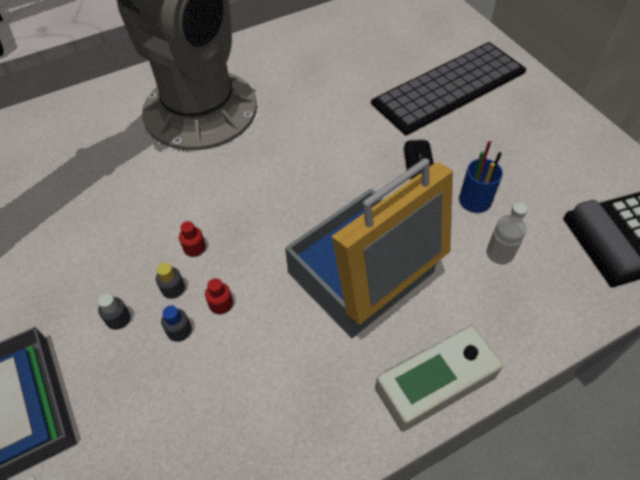

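View pics/top0.png

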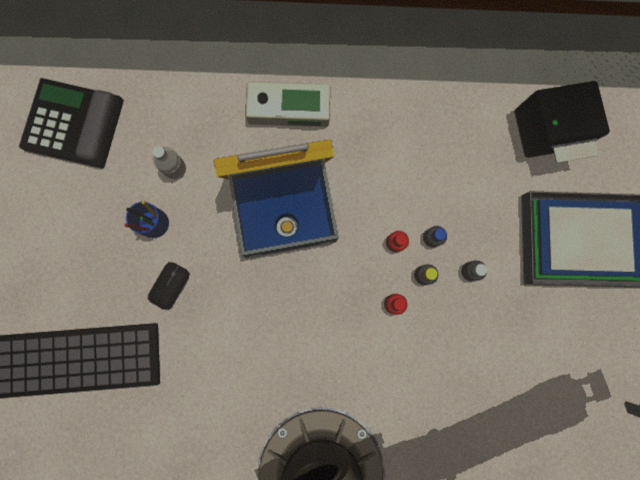

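The scene view shows the yellow pot's cap at (165,271), among red decoys at (190,235) and (217,292). The handle is at about (400,190). The top view shows the yellow cap at (431,273), the well at (287,227), and the front rim corners at about (243,253) and (336,238).

```bash
cat > h.py <<'E'
import numpy as np,cv2
def ray(c,uv):
    d=c["R"].T@np.array([(uv[0]-c["cx"])/c["fx"],(uv[1]-c["cy"])/c["fy"],1]);return -c["R"].T@c["t"],d/np.linalg.norm(d)
def onz(c,uv,z):
    o,d=ray(c,uv);return o+d*(z-o[2])/d[2]
def tri(c1,p1,c2,p2):
    o1,d1=ray(c1,p1);o2,d2=ray(c2,p2)
    s=np.linalg.lstsq(np.c_[d1,-d2],o2-o1,rcond=None)[0];a,b=o1+s[0]*d1,o2+s[1]*d2
    return (a+b)/2,np.linalg.norm(a-b)
def proj(c,X):
    p=c["R"]@X+c["t"];return np.array([c["fx"]*p[0]/p[2]+c["cx"],c["fy"]*p[1]/p[2]+c["cy"]])
def mask(c,lo,hi,roi):
    h=cv2.cvtColor(c["img"],cv2.COLOR_RGB2HSV);m=cv2.inRange(h,np.array(lo),np.array(hi));r=np.zeros_like(m);x0,y0,x1,y1=roi;r[y0:y1,x0:x1]=m[y0:y1,x0:x1];return r
def blob(m):
    n,l,s,ce=cv2.connectedComponentsWithStats(m);i=1+np.argmax(s[1:,4]);return ce[i],s[i]
E
python3 - <<'E'
import pickle;from h import *
d=pickle.load(open("c0.pkl","rb"));T,S=d["top"],d["scene"]
pt,st=blob(mask(T,(22,110,80),(35,255,255),(410,255,450,295)));ps,ss=blob(mask(S,(22,110,80),(35,255,255),(150,255,185,290)))
print("yellow",pt,st,ps,ss,tri(T,pt,S,ps),onz(T,pt,.075))
w,sw=blob(mask(T,(8,50,60),(30,255,255),(270,210,303,243)));print("brass",w,sw,onz(T,w,.022))
m=mask(T,(100,100,30),(125,255,255),(225,150,345,260))
pts=[]
for x in range(255,322,2):
    y=np.nonzero(m[:,x])[0]
    if len(y):pts.append((x,y.max()))
l=cv2.fitLine(np.float32(pts),cv2.DIST_HUBER,0,.01,.01).ravel()
a,b=[onz(T,l[2:]+l[:2]*k,.05) for k in(-30,30)];e=b-a
print("front blue line",a,b,"dir",e/np.linalg.norm(e))
for uv in((243,253),(336,238)):print("rim corner",onz(T,uv,.09))
for A,B in(((239,158),(368,213)),((305,149),(427,173))):print("handle?",tri(T,A,S,B))
for n,uv in(("mouse",(169,286)),("blue",(435,236)),("white",(476,270)),("red1",(398,240)),("red2",(396,303)),("gel",(160,154)),("cup",(146,220))):print(n,onz(T,uv,.06).round(3))
for n,c,r in(("s",S,(280,150,470,335)),("t",T,(205,130,345,265))):
    x0,y0,x1,y1=r;i=c["img"][y0:y1,x0:x1,::-1];cv2.imwrite(f"pics/{n}crop.png",cv2.resize(i,None,fx=3,fy=3))
a=[cv2.imread(f"pics/{n}crop.png") for n in "st"];h=max(x.shape[0] for x in a)
a=[cv2.copyMakeBorder(x,0,h-x.shape[0],0,0,0) for x in a];i=np.hstack(a);k=800/i.shape[1];cv2.imwrite("pics/crop.png",cv2.resize(i,None,fx=k,fy=k));print(k*3)
E
```

```text
yellow [430.96946565 273.36641221] [425 267  13  13 131] [164.90825688 271.40366972] [157 263  16  19 218] (array([ 0.45553701, -0.23680165,  0.06363492]), np.float64(0.002985954468748462)) [ 0.45451466 -0.23545002  0.075     ]
brass [286.65740741 226.23148148] [281 221  12  12 108] [0.56009939 0.0960508  0.022     ]
front blue line [0.50517358 0.1583471  0.05      ] [0.53348097 0.02288472 0.05      ] dir [ 0.2045502  -0.97885607  0.        ]
rim corner [0.48810971 0.18865539 0.09      ]
rim corner [ 0.52739266 -0.01752242  0.09      ]
handle? (array([0.644611  , 0.13880979, 0.23902836]), np.float64(0.1024499602612305))
handle? (array([0.67633988, 0.0941112 , 0.3671724 ]), np.float64(0.09010596033838475))
mouse [0.412 0.355 0.06 ]
blue [ 0.542 -0.249  0.06 ]
white [ 0.466 -0.344  0.06 ]
red1 [ 0.53  -0.163  0.06 ]
red2 [ 0.386 -0.159  0.06 ]
gel [0.716 0.394 0.06 ]
cup [0.56  0.416 0.06 ]
2.4242424242424243
```

View pics/crop.png

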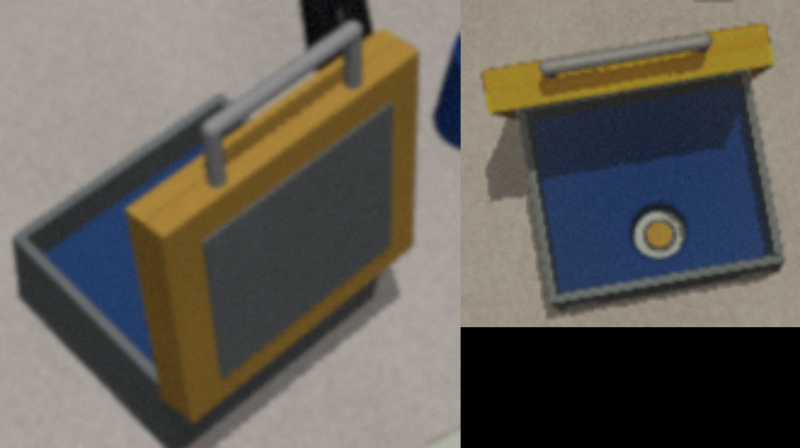

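The crop shows the handle ends. Scene pixels (367.5,203) and (426,162) match top pixels (306.6,148) and (240.6,159) respectively; I had the pairs swapped. The well is clear, with its brass at (286.7,226.2).

```bash
python3 - <<'E'
import pickle;from h import *;from rig import *
d=pickle.load(open("c0.pkl","rb"));T,S=d["top"],d["scene"]
for A,B in(((306.6,147.7),(367.5,202.8)),((240.6,158.9),(426.4,161.6))):print("handle",tri(T,A,S,B))
yaw=.2;c,s=np.cos(yaw),np.sin(yaw)
def R(f,ax=0):
    y=np.array([-s,c,0]) if ax==0 else np.array([c,s,0]);y=y*f;z=np.array([0,0,-1.]);return np.c_[np.cross(y,z),y,z]
P={"well":(.56,.096,.19),"pot":(.455,-.236,.2),"handle":(.652,.117,.32),"hl":(.462,.076,.09)}
for n,p in P.items():
    for ax in(0,1):
        for f in(1,-1):
            q=inverse_kinematics(np.array(p),R(f,ax));print(n,ax,f,None if q is None else np.round(q,2), R(f,ax)[:,0].round(1))
E
```

```text
handle (array([0.66782558, 0.05692366, 0.31860565]), np.float64(0.006030972682331385))
handle (array([0.64297444, 0.17656873, 0.31807115]), np.float64(0.005695488923488424))
well 0 1 [ 0.48  0.42 -0.96  1.82  0.38  1.1   1.15] [-1.  -0.2 -0. ]
well 0 -1 [ 0.25  0.33 -0.65  1.83  0.23  1.05 -1.86] [1.  0.2 0. ]
well 1 1 [ 0.31  0.35 -0.72  1.83  0.26  1.06 -0.32] [-0.2  1.   0. ]
well 1 -1 [-1.17  0.54  1.22  1.91 -0.57  1.1  -2.66] [ 0.2 -1.   0. ]
pot 0 1 [ 0.9   0.22 -0.62  1.94  0.15  1.03  1.98] [-1.  -0.2 -0. ]
pot 0 -1 [ 0.47  0.17 -0.14  1.96  0.03  1.01 -1.05] [1.  0.2 0. ]
pot 1 1 [ 0.72  0.19 -0.42  1.95  0.09  1.02  0.47] [-0.2  1.   0. ]
pot 1 -1 [ 0.29  0.17  0.07  1.97 -0.01  1.   -2.57] [ 0.2 -1.   0. ]
handle 0 1 [ 0.3   0.44 -0.81  1.45  0.32  1.39  1.24] [-1.  -0.2 -0. ]
handle 0 -1 [ 0.19  0.4  -0.65  1.46  0.24  1.37 -1.84] [1.  0.2 0. ]
handle 1 1 [ 0.22  0.41 -0.7   1.46  0.26  1.37 -0.28] [-0.2  1.   0. ]
handle 1 -1 [-1.07  0.68  1.36  1.54 -0.67  1.47 -2.63] [ 0.2 -1.   0. ]
hl 0 1 [ 0.61  0.44 -1.08  2.12  0.51  0.87  1.  ] [-1.  -0.2 -0. ]
hl 0 -1 [ 0.28  0.31 -0.66  2.13  0.27  0.78 -1.92] [1.  0.2 0. ]
hl 1 1 [ 0.46  0.36 -0.89  2.12  0.39  0.82 -0.46] [-0.2  1.   0. ]
hl 1 -1 [-1.24  0.54  1.22  2.21 -0.69  0.86 -2.52] [ 0.2 -1.   0. ]
```

```bash
cat >> h.py <<'E'
YAW=.2;XC=np.array([np.cos(YAW),np.sin(YAW),0]);YC=np.array([-np.sin(YAW),np.cos(YAW),0]);Z=np.array([0,0,-1.])
RP=np.c_[-XC,YC,Z]            # pot: closes along the hinge, camera to the robot
RH=np.c_[YC,XC,Z]             # handle: closes across the bar
E
python3 - <<'E'
import pickle;from h import *;from rig import *
o={}
command_gripper(.05,25)
for n,p in(("well",(.56,.096,.022+.14)),("pot",(.455,-.236,.078+.14))):
    movep(np.array(p),RP);pause(.2);c=camera("wrist");o[n]=c;print(n,sense()["tcp_pos"],sense()["time"])
pickle.dump(o,open("c1.pkl","wb"))
cv2.imwrite("pics/w1.png",cv2.resize(np.hstack([o["well"]["img"],o["pot"]["img"]])[:,:,::-1],(800,300)))
E
```

```text
well [0.56004798 0.09573722 0.16197268] 4.0917
pot [ 0.45540594 -0.23522059  0.21792511] 5.6667
```

View pics/w1.png

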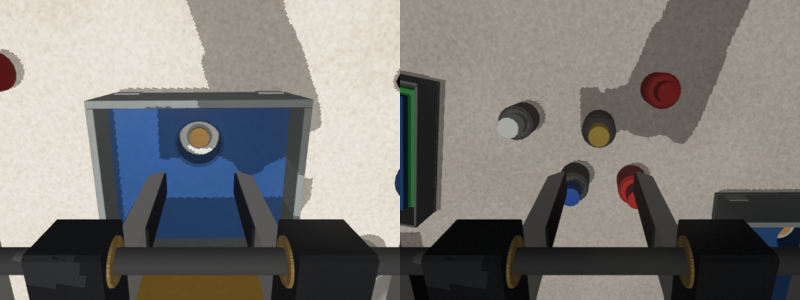

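The left half shows the well at about (318,220) full-res. The right half shows the yellow cap at about (318,215). Both are clear of the fingers.

```bash
python3 - <<'E'
import pickle;from h import *
o=pickle.load(open("c1.pkl","rb"));W,P=o["well"],o["pot"]
m=mask(W,(8,80,60),(28,255,255),(270,170,370,270));b,s=blob(m);print("brass",b,s,onz(W,b,.022))
# well ring: dark/bright non-blue -> circle of not-blue at z=.05 
h=mask(W,(105,130,40),(125,255,255),(260,160,380,280));n=cv2.bitwise_not(h)[160:280,260:380]
k,l,st,ce=cv2.connectedComponentsWithStats(n);i=l[int(b[1])-160,int(b[0])-260]
if i: print("hole",st[i],onz(W,(st[i][0]+st[i][2]/2+260,st[i][1]+st[i][3]/2+160),.05))
m=mask(P,(20,90,50),(36,255,255),(270,170,370,270));cn=max(cv2.findContours(m,0,2)[0],key=cv2.contourArea);(x,y),r=cv2.minEnclosingCircle(cn);b,s=blob(m);print("cap",(x,y),r,b,s,onz(P,b,.078), "exp r",.014*P["fx"]/(P["R"]@onz(P,b,.078)+P["t"])[2])
i=np.hstack([cv2.resize(W["img"][150:290,250:390],(400,400)),cv2.resize(P["img"][150:290,250:390],(400,400))]);cv2.imwrite("pics/w1c.png",i[:,:,::-1])
E
```

```text
brass [318.39473684 219.06698565] [303 203  32  33 836] [0.56126435 0.09608153 0.022     ]
hole [  26   33   66   56 2804] [0.5555185  0.09546311 0.05      ]
cap (317.5, 215.0) 19.780139923095703 [317.88669065 215.34802158] [ 300  196   36   39 1112] [ 0.45381652 -0.23551638  0.078     ] exp r 17.780114423225143
```

View pics/w1c.png

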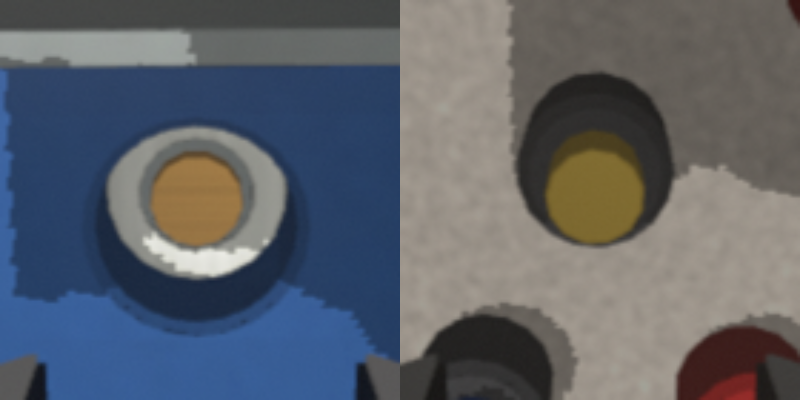

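The crops show the cap's top face centred at about (318.2,219), because the blob also took in the cap's side. The brass is at (318.4,219.1), so pot and well sit at the same offset from the TCP in both hovers. I'll pick at hover xy + (1.2, 0.3) mm and place the same way.

```bash
python3 - <<'E'
import pickle;from h import *;from rig import *
P=pickle.load(open("c1.pkl","rb"))["pot"];print(onz(P,(318.2,219),.078))
p=np.array([.4562,-.2349,.044])
move_straight(p+[0,0,.06],.2);move_straight(p,.1)
command_gripper(.02,25);s=sense();print(s["gripper_width"],s["finger_force"],s["tcp_pos"])
move_straight(p+[0,0,.13],.15);s=sense();print(s["gripper_width"],s["ft_force"])
w=np.array([.5613,.0961,.0])
movep(w+[0,0,.19],RP);pause(.3);s=sense();print(s["time"],s["tcp_pos"],s["ft_force"],s["gripper_width"])
c=camera("wrist");cv2.imwrite("pics/w2.png",c["img"][100:400,120:520,::-1])
E
```

```text
[ 0.45667553 -0.23468492  0.078     ]
0.04626387342277599 25.019640278915176 [ 0.45647293 -0.23524537  0.04448679]
0.04591621576446349 [ 0.27797692 -0.21771872 -3.56696811]
10.0167 [0.56136301 0.09525847 0.18997244] [-0.34575556 -0.04014477 -3.61543316] 0.046089306343739284
```

View pics/w2.png

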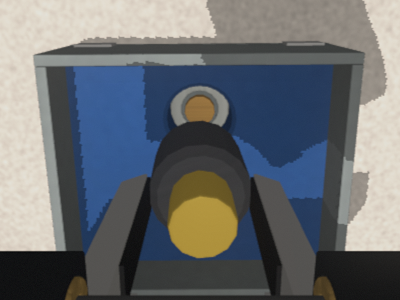

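The pot hangs upright in the grip, with the well just ahead of it at about (200,108) in the crop. The fingers hold the top 6 mm of the body, 44 mm up, which should clear the insert.

```bash
python3 - <<'E'
from h import *;from rig import *
w=np.array([.5613,.0966,.0])
move_straight(w+[0,0,.105],.12);pause(.2);s=sense();print(s["tcp_pos"],s["ft_force"]);f0=s["ft_force"]
z=.105
while z>.0665:
    z-=.003;move_straight(w+[0,0,max(z,.0662)],.04);s=sense();f=s["ft_force"]-f0;print(round(z,4),s["tcp_pos"].round(4),f.round(1))
    if f[2]>6 or np.hypot(*f[:2])>6:print("STOP");break
print(s["gripper_width"],s["time"])
E
```

```text
[0.56167927 0.09660425 0.10565572] [ 0.1799287  -1.00227304 -2.88350082]
0.102 [0.5612 0.0965 0.1019] [-0.5  1.6 -0.1]
0.099 [0.5612 0.0966 0.0988] [-0.5  1.9  0.3]
0.096 [0.5612 0.0966 0.0958] [-0.3  0.9  0.2]
0.093 [0.5612 0.0966 0.0928] [-1.3  0.6 -0.3]
0.09 [0.5612 0.0966 0.0898] [-0.6  0.3  0.9]
0.087 [0.5612 0.0966 0.0868] [ 0.1  0.6 -0.1]
0.084 [0.5612 0.0966 0.0838] [-0.9  1.4 -0.2]
0.081 [0.5612 0.0966 0.0808] [-0.6  1.  -0.5]
0.078 [0.5612 0.0966 0.0778] [-0.1  1.4  0.7]
0.075 [0.5612 0.0965 0.0748] [-0.1  0.4 -0.1]
0.072 [0.5612 0.0966 0.0718] [-0.4  0.5 -0.2]
0.069 [0.5612 0.0966 0.0688] [-1.1  0.3  0.2]
0.066 [0.5615 0.0967 0.0663] [0.1 1.3 1.8]
0.04611516482258247 14.375
```

```bash
python3 - <<'E'
from h import *;from rig import *
w=np.array([.5613,.0966,.0])
command_gripper(.066);pause(.3);print(sense()["finger_force"])
move_straight(w+[0,0,.14],.12);move_straight(w+[0,0,.2],.2)
c=camera("wrist");t=camera("top")
move_straight(w+[-.03,0,.40],.25);movep(np.array([.655,.117,.40]),RH);command_gripper(.06);pause(.2)
c2=camera("wrist");s=sense();print(s["time"],s["tcp_pos"],s["gripper_width"],s["ft_force"])
y,x=200,150
import pickle;pickle.dump((c,t,c2),open("c2.pkl","wb"))
cv2.imwrite("pics/w3.png",np.hstack([cv2.resize(c["img"],(400,300)),cv2.resize(c2["img"],(400,300))])[:,:,::-1])
E
```

```text
0.0
19.525 [0.65498874 0.11695073 0.40003852] 0.06018019278962526 [ 0.29624775 -0.27751755  0.0510788 ]
```

View pics/w3.png

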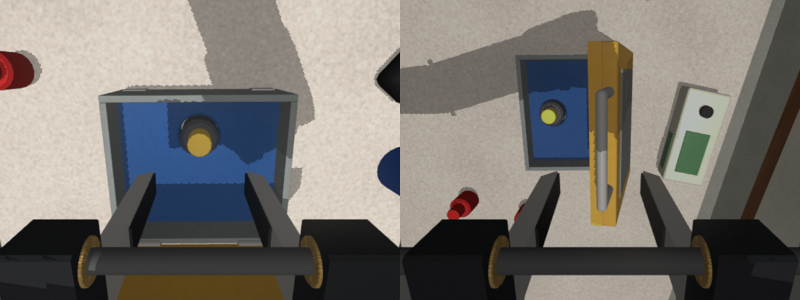

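The left half shows the pot upright in the well. The right half shows the bar centred between the open fingers at about (325,242) full-res, roughly 3 mm off centre.

```bash
cat >> h.py <<'E'
H=np.array([.6936,.1231,.09])
def bar(th,dr=0): # bar centre at lid angle
    r=.235+dr;return H+XC*(-r*np.cos(th)+.01*np.sin(th))+np.array([0,0,r*np.sin(th)+.01*np.cos(th)])
def rad(th): return XC*-np.cos(th)+np.array([0,0,np.sin(th)])
E
python3 - <<'E'
import pickle;from h import *;from rig import *
c2=pickle.load(open("c2.pkl","rb"))[2];b=onz(c2,(325.6,242),.32);print(b)
p=np.array([.655,.117,0])+XC*((b-[.655,.117,0])@XC)
move_straight(np.r_[p[:2],.40],.1);move_straight(np.r_[p[:2],.302],.1)
command_gripper(.0,30);pause(.2);s=sense();print(s["gripper_width"],s["finger_force"],s["tcp_pos"],s["ft_force"],s["time"])
x=(s["tcp_pos"]-H)@XC
from scipy.optimize import brentq
th=brentq(lambda t:-.235*np.cos(t)+.01*np.sin(t)-x,.8,1.57);print("theta",th,bar(th))
E
```

```text
[0.65907748 0.11875528 0.32      ]
0.010953778197560523 30.001223981380463 [0.65889385 0.11783456 0.3021062 ] [-5.22490026 -1.68705996  3.14807635] 21.925
theta 1.3786528546765844 [0.65923846 0.11613457 0.32258497]
```

```bash
cat > lower.py <<'E'
import sys;from h import *;from rig import *
import json
th,end,dr=float(sys.argv[1]),float(sys.argv[2]),float(sys.argv[3])
off=np.array([-.0003,.0017,-.0205]);k=0
while th>end+1e-6:
    th=max(th-.05,end);move_straight(bar(th,dr)+off,.05 if th>.4 else .03)
    s=sense();f=s["ft_force"];fr=f@rad(th);dr+=float(np.clip(fr*5e-5,-.0008,.0008));k+=1
    if k%3==0:print(round(th,3),"t%.1f"%s["time"],"F",f.round(1),"fr %.1f dr %.4f w %.4f"%(fr,dr,s["gripper_width"]),"dz %.4f"%(s["tcp_pos"]-bar(th,dr)-off)[2])
    if np.linalg.norm(f)>45 or s["gripper_width"]<.008:print("STOP",f,s["gripper_width"]);break
print(th,dr,sense()["ft_force"],sense()["tcp_pos"])
E
python3 lower.py 1.3787 .7 0
```

```text
1.229 t23.1 F [-3.8 -1.9  0.6] fr 1.9 dr 0.0003 w 0.0108 dz -0.0004
1.079 t24.2 F [-4.   0.9 -4.7] fr -2.4 dr 0.0003 w 0.0109 dz -0.0005
0.929 t25.4 F [-3.5  3.4 -6.1] fr -3.2 dr 0.0000 w 0.0109 dz -0.0004
0.779 t26.5 F [-1.7  3.  -7.1] fr -4.2 dr -0.0003 w 0.0109 dz -0.0002
0.7 -0.0004033856154107349 [-5.17115004  1.54370437 -6.12150186] [0.52335162 0.09029626 0.22799038]
```

```bash
python3 lower.py .7 .11 -.0004; python3 - <<'E'
from rig import *;import cv2
c=camera("scene");cv2.imwrite("pics/s4.png",c["img"][100:360,220:520,::-1])
E
```

```text
0.55 t28.4 F [-4.5 -0.5 -6.8] fr 0.3 dr -0.0007 w 0.0108 dz -0.0001
0.4 t29.7 F [-3.8 -0.2 -5.3] fr 1.4 dr -0.0007 w 0.0108 dz 0.0001
0.25 t31.3 F [-1.2 -3.1 -9.8] fr -0.7 dr -0.0009 w 0.0114 dz -0.0001
0.11 t32.8 F [-3.9 -3.6 -9.6] fr 3.5 dr -0.0006 w 0.0111 dz -0.0001
0.11 -0.0006368704893136268 [-3.9391125  -3.55696626 -9.57848767] [0.46601664 0.07862377 0.1050525 ]
```

View pics/s4.png

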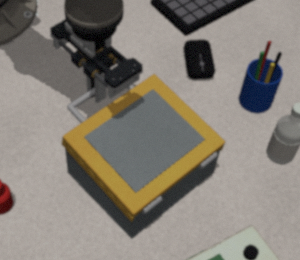

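The lid is held just above closing, and nothing else has been disturbed. Now I press in small steps while watching the force.

```bash
python3 - <<'E'
from h import *;from rig import *
command_gripper(.0,60);p=sense()["tcp_pos"].copy();z=p[2]
z=.1050;fl=0
while z>.072:
    z-=.001 if fl<3 else .0004
    th=(z+.0205-.1)/.235;t=np.r_[(bar(th,-.0006)+[-.0003,.0017,0])[:2],z]
    move_straight(t,.02);pause(.05);s=sense();fl=np.mean([s["ft_force"][2],(pause(.03),sense()["ft_force"][2])[1]]);print("%.4f %.4f fz %.1f"%(z,s["tcp_pos"][2],fl),s["ft_force"][:2].round(1),"%.4f"%s["gripper_width"])
    if fl>13.5:break
pause(.4);s=sense();print(s["ft_force"],s["time"],s["tcp_pos"])
E
```

```text
0.1040 0.1042 fz -6.1 [-3.3 -4.6] 0.0105
0.1030 0.1032 fz -4.4 [-4.8 -4. ] 0.0102
0.1020 0.1022 fz -3.8 [-3.3 -4.8] 0.0106
0.1010 0.1012 fz -3.1 [-4.5 -5.3] 0.0106
0.1000 0.1002 fz -3.2 [-5.3 -4.6] 0.0106
0.0990 0.0992 fz -3.1 [-5.2 -5.3] 0.0105
0.0980 0.0982 fz -3.4 [-4.6 -4.2] 0.0103
0.0970 0.0972 fz -2.7 [-5.4 -4.9] 0.0108
0.0960 0.0962 fz -3.0 [-4.7 -5.1] 0.0103
0.0950 0.0952 fz -2.5 [-6. -6.] 0.0104
0.0940 0.0942 fz -3.2 [-6. -5.] 0.0104
0.0930 0.0933 fz -2.0 [-5.7 -5.2] 0.0105
0.0920 0.0922 fz -1.1 [-5.9 -4.7] 0.0103
0.0910 0.0912 fz -1.0 [-5.4 -5. ] 0.0104
0.0900 0.0903 fz -1.0 [-6.6 -5.1] 0.0107
0.0890 0.0893 fz -0.2 [-5.9 -6.3] 0.0107
0.0880 0.0883 fz -0.4 [-6.3 -5.1] 0.0105
0.0870 0.0873 fz 0.7 [-6.7 -5.8] 0.0105
0.0860 0.0863 fz 0.5 [-6.5 -5.4] 0.0106
0.0850 0.0852 fz -0.2 [-6.6 -5.9] 0.0106
0.0840 0.0842 fz 0.4 [-7.6 -5.4] 0.0105
0.0830 0.0832 fz 0.5 [-5.8 -5.6] 0.0103
0.0820 0.0823 fz 0.9 [-6.6 -6. ] 0.0107
0.0810 0.0813 fz 1.2 [-6.6 -5. ] 0.0104
0.0800 0.0803 fz 1.1 [-7.6 -5.1] 0.0105
0.0790 0.0795 fz 8.6 [-9.3 -5. ] 0.0105
0.0786 0.0794 fz 16.0 [-11.5  -7. ] 0.0100
[-11.90422631  -6.37530188  15.70188117] 42.5 [0.46334368 0.078022   0.07936546]
```

The spring bottomed at z = 0.0794 and went solid at about 16 N, held for over 0.4 s. Now I let go.

```bash
python3 - <<'E'
from h import *;from rig import *
command_gripper(.032);pause(.2);p=sense()["tcp_pos"].copy();print(sense()["ft_force"])
move_straight(p+[0,0,.06],.08);move_straight(p+[-.0,0,.2],.2);pause(.3)
s=sense();print(s["ft_force"],s["time"],s["tcp_pos"])
c=camera("scene");cv2.imwrite("pics/s5.png",c["img"][60:400,80:560,::-1])
E
```

```text
[-0.05714329  0.00259774  0.2152069 ]
[ 0.12352601 -0.77986277  1.24717903] 45.3 [0.46332152 0.07824929 0.27798097]
```

View pics/s5.png

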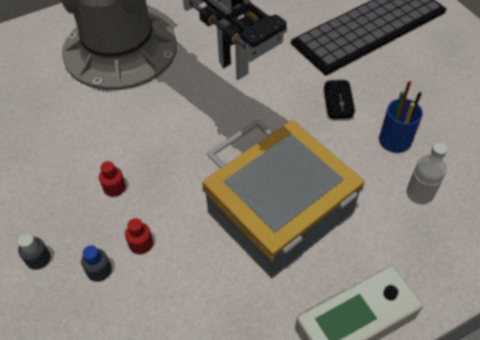

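The lid is down, the gripper is clear at about (240,60), and the other objects are in place.

```bash
python3 -c "
from rig import *
print(hand_in())"
```

```text
the job is handed in; nothing more can be done
None
```

I put the yellow-capped pot in the well and lowered the lid under control. I pressed it until it went solid at about 16 N, let go with the lid down, and handed the job in; no verdict came back.

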